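Strain check of a glass cell in the polariscope

TASK

Clear the polariscope first: take the glass rod that still lies across its light path and lay it gently, not dropped, into an empty groove of the corrugated rod rest, resting on both strips and with its button to the same side as the other rods' buttons. Then pick up the large rectangular cell from the black slab by its two narrow frosted faces only, never touching its clear windows, and hold it upright in the polariscope's light path, about midway between lamp and analyser, its middle on the axis of the beam and its windows square to the light, the glass never touching the instrument. Finish while still holding it there, still, and leave everything else where it is.

Things in the scene. Friction and masses are not known exactly. Their poses are not given: they have to be found in the camera images.
- polariscope: Bench polariscope, fixed, z up. Origin on the table under mid light path. Light runs level along its own y, from the white lamp house (window face at y = -95 mm; house 115 wide in x, 100 deep, top 165 mm high) to the analyser ring on a pillar (y = +95 to +107, ring 74 diameter, top 168 high); 190 mm gap. Grey base 190 (x) by 340 mm, y -210 to +130, 14 thick.
- beam (a point): Point on the light path's axis midway between lamp and analyser, 130 mm above the polariscope's origin; axes as the polariscope's. Specimen rest: two V-topped steel pillars 30 mm wide in y and 10 thick at x = -78 and +78 mm, y = 0, tops 136 mm above the table; the space between them is free down to the base.
- rod: Clear glass rod, 222 mm long, 10 mm diameter, 40 g, a flat button 18 diameter, 7 thick on one end. Origin on its axis 1 mm from mid length; own x along it towards the button (end at +112 mm, plain end -110). Starts level on the specimen rest, across the light along polariscope x, button to +x, up to 12 mm off centre; free to roll about its x, so its y and z may point anywhere.
- rod_head (a point): Point on the rod's axis 90 mm from the origin, button side.
- rod_tail (a point): Point on the rod's axis 90 mm from the origin, plain end.
- rod_rest: Rod rest, fixed: two zigzag steel strips 26 mm wide at x = -58 and +58 mm, nothing between. Origin on the table at its centre; grooves along its x: eight 90-degree Vs at y = -84 to +84 mm, every 24; bottoms 12, crests 24 mm high; a rod in one has its axis 19 mm high. Grooves -84, -60 and +84 hold other rods, the rest are empty. Their buttons point to +x.
- rod_b: Bystander: a rod of the same shape lying in the rest (origin at mid length on its axis, own x towards its button), in the groove at rest y = -84 mm, button towards rest +x, shifted up to 14 mm along the groove. Leave it.
- rod_c: Bystander: a rod of the same shape lying in the rest (origin at mid length on its axis, own x towards its button), in the groove at rest y = -60 mm, button towards rest +x, shifted up to 14 mm along the groove. Leave it.
- rod_d: Bystander: a rod of the same shape lying in the rest (origin at mid length on its axis, own x towards its button), in the groove at rest y = +84 mm, button towards rest +x, shifted up to 14 mm along the groove. Leave it.
- cell: The cell to check, largest of three glass pieces on the slab: empty, open-topped, 42 wide (x), 22 deep (y), 60 mm tall, 70 g. Origin under its centre, z up. Narrow faces (+x, -x, 42 mm apart, 22 wide, whole height) are frosted; broad faces (+y, -y) are clear polished windows, 1 mm behind the frosted plates' edges. Starts upright, own x within 0.6 rad of world x.
- cell_mid (a point): Middle of the cell: 30 mm above its underside, on its own z axis.
- cell_side_a: Frosted plate of the cell, 4 mm thick, on its +x side (frame as the cell's).
- cell_side_b: Frosted plate of the cell, 4 mm thick, on its -x side (frame as the cell's).
- cell_window_a: Polished window of the cell on its +y side (frame as the cell's). Not to be touched.
- cell_window_b: Polished window of the cell on its -y side (frame as the cell's). Not to be touched.
- small_cell: Bystander on the slab: small glass cell 22 x 16 x 36 mm, origin under its centre. The cell, this and the vial change places.
- vial: Bystander on the slab: round glass vial, 26 mm diameter, 50 mm tall, origin under its centre.
- slab: Black stone slab, fixed, 340 (x) x 165 (y) x 10 mm thick; origin at the centre of its underside on the table. The three pieces of glassware stand on it, at least 90 mm apart (centres).
- can: Bystander: steel can 74 mm diameter, 110 mm tall with rods sticking out to 210 mm; origin under its centre, beyond the slab.
- paddle: Bystander: graphite paddle with wooden handle, 215 mm long, 18 mm high, lying nearest the robot; origin under the handle's end, own x towards the graphite.
- calliper: Bystander: steel calliper, 150 mm long, 8 mm high, lying at the back; origin under its middle.

How it is judged:
On the way, in this order (a step that is already met when the one before it is completed fails the run):
1. the rod lies in an empty groove of the rod rest, button to the same side as the others, and is let go (y of rod in the frame of rod_rest between -0.096 and 0.096 m and x of rod in the frame of rod_rest between -0.035 and 0.035 m and z of rod_head in the frame of rod_rest between 0.014 and 0.0235 m and z of rod_tail in the frame of rod_rest between 0.014 and 0.0235 m and x of rod_head in the frame of rod_rest above 0.05 m and angle between the x axis of rod and the x axis of rod_rest, either way round below 0.09 rad and contact force between the fingers and rod below 0.05 N and linear speed of rod below 0.02 m/s), for 0.2 s.
2. the cell is lifted clear of the slab between the fingers, by both frosted faces (contact force between the fingers and cell_side_a above 1 N and contact force between the fingers and cell_side_b above 1 N and height (world z) of cell above 0.03 m), for 0.1 s.
At the end, for the whole second after the job is handed in: Cell held still by both frosted faces, its middle within 10 mm of the beam axis sideways and in height and 40 mm of midway, square and upright within 0.12 rad, clear of the polariscope; rod released, seated in a groove on both strips, within 35 mm of centred, button on the others' side (all of step 1 and contact force between the fingers and cell_side_a above 1 N and contact force between the fingers and cell_side_b above 1 N and x of cell_mid in the frame of beam between -0.01 and 0.01 m and z of cell_mid in the frame of beam between -0.01 and 0.01 m and y of cell_mid in the frame of beam between -0.04 and 0.04 m and angle between the y axis of cell and the y axis of polariscope, either way round below 0.12 rad and angle between cell's own z axis and vertical below 0.12 rad and linear speed of cell below 0.02 m/s and contact force between cell and polariscope below 0.05 N and contact force between the fingers and cell_window_a below 0.3 N and contact force between the fingers and cell_window_b below 0.3 N); the arm keeps its last pose, push and grip.
It fails at once if a finger touches a polished window of the cell (over 0.3 N) (contact force between the fingers and cell_window_a above 0.3 N or contact force between the fingers and cell_window_b above 0.3 N).
It fails at once if the cell knocks against the polariscope (over 1 N) (contact force between cell and polariscope above 1 N).
It fails at once if the rod is dropped (falls free faster than 0.5 m/s, about 13 mm) (contact force between the fingers and rod below 0.02 N and contact force between rod and polariscope below 0.02 N and linear speed of rod above 0.5 m/s).
It fails at once if the cell is tipped by more than 0.6 rad (angle between cell's own z axis and vertical above 0.6 rad).
It fails at once if another thing is moved by more than 25 mm (distance of any of rod_b, rod_c, rod_d, small_cell, vial, can, paddle, calliper from where it was at the start of the episode above 0.025 m).
It also fails if it takes over 58 s, if anything falls off the work surface, if the arm or the gripper's body presses on something with over 40 N, if the wrist force passes 120 N, or if a joint passes its speed limit or range.

ROBOT

A 7-joint arm with a two-finger parallel gripper is mounted at the origin on the work surface. World frame = base frame: x ahead of the robot, y to its left, z up, the work surface at z = 0. Lengths are in m, angles in rad, forces in N, time in s.
With the tool pointing down it reaches from about 0.4 to 0.875 m from the base axis. Payload 6.5 kg.
Tool frame: the origin (TCP) lies on the centre line of the jaws, within the pads' length; the fingertips stand 17 mm ahead of it and the grasp point (between the pads) lies 2 mm behind it; z points along the fingers, y is the line along which they close (so a half turn about z gives the same grasp; the last joint's range is limited). The gripper opens to 88 mm and grips with 3 to 60 N. Pads are 18 mm wide; open, the fingers measure 123 mm over their backs; the gripper's body (75 mm by 187 mm) begins 45 mm behind the grasp point.
Start: joints at [1.26, 0.536, -0.004, 1.538, 0.003, 1.067, -0.071], TCP at [0.158, -0.631, 0.256] pointing down, gripper open.
Joint ranges: [-2.7, 2.7], [-0.37, 2.16], [-1.27, 1.26], [0.24, 2.4], [-1.31, 4.45], [0.19, 1.91], [-2.76, 2.76]. Speed limits (rad/s): [2.39, 2.39, 3.14, 3.14, 3.14, 3.14, 3.14].

INTERFACE

Orientations are given as [roll, pitch, yaw] about the fixed x, y, z axes, in that order (R = Rz(yaw) Ry(pitch) Rx(roll)).
In Python, from station import * gives the robot as it stands.
- The arm moves only by the shell command python3 -m inch 'ROWS' [FORCE]. ROWS is JSON, a list of rows, each a list of 5 numbers: the shift along the tool's x, y, z in mm, then the turn about the tool's z in degrees, then the opening, from -1 (shut) to 1 (fully open). In form: [[tx, ty, tz, twist, gripper], ...]. A call has 1 to 5 rows; each row shifts and turns the commanded pose from where the row before left it, along the tool's axes as they then stand; what a row does not reach is not made up. A row lasts 1/8 s, in which the tool goes at most 62.5 mm and 10.7 degrees, less where a joint would pass 70% of its speed; a pose out of reach is approached as far as the arm can. A call with a gripper value outside its range is refused whole. The fingers move at their own pace and stop on an object; FORCE is the grip in N (left out, the last holds). Time passes only in rows, so rows that do not move let the fingers close. It gives the time, the measured TCP pose, the force, the opening and the grip force at its end, in the units of the state.
- sense(): the state, without advancing time (a new reading comes with each control period).
- snapshot(name): name is "scene" or "top"; returns a dict with "img" (400x640x3 uint8, red, green, blue), "z_map" (400x640 float32, m along the optical axis (not along the pixel's ray), 0 where there is no reading), "camera_matrix" (3x3 intrinsics, pixels), "rvec" (rotation vector, rad) and "tvec" (3), from world to camera coordinates, as OpenCV has them. Camera axes: x right, y down, z forward; pixel columns grow to the right and rows downward; lengths in m; the calibration is good to about 2 mm. A picture is of the moment at which its call begins.
- sign_off(): hands the job in; it is judged then, once.
The state is a dict: "time": time; "q": joint angles; "joint_velocities": joint speeds; "tau": joint torques, N m; "eef_pos": TCP position; "eef_rot": TCP orientation; "wrist_force": force on the tool from outside, world axes, zero at the start; "ft_torque": the same for the moment, N m; "gripper_width": opening from 0.0 (shut) to 1.0 (fully open); "grasp_force": force on a finger pad.
Only numpy, scipy, OpenCV 4.12 (cv2) and the standard library are available. Lean on these libraries where they do the work, as an engineer would, in place of code of your own. Each camera call takes 0.05 s, during which the arm holds its last target. There are 200 camera calls.

## Working session

There is one attempt and no reset: what is moved stays moved. The work goes in short steps, Python scripts to look and compute and a shell command to move; the robot and the scene stay as the last step left them, time stands still between calls to the robot, and variables do not carry over. Pictures are saved under pics/ and viewed, at most 10 in all, crops included, and the job is handed in when it is done.

```bash
mkdir -p pics; cat > h.py <<'E'
from station import *
import numpy as np, cv2
def snap(n):
    s=snapshot(n); s['R']=cv2.Rodrigues(np.array(s['rvec'],float))[0]; s['t']=np.array(s['tvec'],float).reshape(3); s['K']=np.array(s['camera_matrix'],float); return s
def ray(s,px,z):
    "pixels (N,2) onto plane height z"
    px=np.atleast_2d(px).astype(float)
    d=np.c_[px,np.ones(len(px))]@np.linalg.inv(s['K']).T@s['R']
    c=-s['R'].T@s['t']
    return c+d*((z-c[2])/d[:,2])[:,None]
def cloud(s):
    v,u=np.mgrid[0:400,0:640]; z=s['z_map']
    p=np.stack([u,v,np.ones_like(u)],-1)@np.linalg.inv(s['K']).T*z[...,None]
    return (p-s['t'])@s['R']
def proj(s,P):
    return cv2.projectPoints(np.array(P,float).reshape(-1,1,3),s['rvec'],s['tvec'],s['K'],None)[0].reshape(-1,2)
def save(s,n): cv2.imwrite('pics/'+n,s['img'][:,:,::-1])
E
python3 - <<'E'
from h import *
for n in ['scene','top']:
    s=snap(n); save(s,n+'0.png'); np.savez(n+'0.npz',**s); print(n,-s['R'].T@s['t'],s['R'][2],s['K'][0,0])
print(sense())
E
```

```text
scene [1.10386721 0.17953955 1.02544644] [-0.521192   -0.09798879 -0.84779543] 471.85291885227645
top [0.38574375 0.07594116 1.24898094] [ 0.13830812 -0.00826684 -0.99035475] 423.8934041768003
{'time': 0.1, 'q': array([ 1.25983442,  0.53709654, -0.00441961,  1.53867547,  0.00261433,
        1.06733468, -0.07121126]), 'joint_velocities': array([-8.15140846e-04, -1.15489924e-03,  1.25784441e-04, -3.75015930e-03,
        8.53527616e-04,  8.73190712e-04,  3.20578481e-05]), 'tau': array([ 1.68880975e-03, -5.72077990e+01,  9.93306264e-01, -2.52228820e+01,
       -5.62502921e-02,  1.34434071e-02,  2.67267245e-05]), 'eef_pos': array([ 0.15736924, -0.63015655,  0.25496144]), 'eef_rot': array([-3.14009006e+00,  1.34021481e-04,  2.44812817e-01]), 'wrist_force': array([-0.27478431,  0.1035337 , -0.29505909]), 'ft_torque': array([ 0.00946054, -0.01571501, -0.04455233]), 'grasp_force': 0.0, 'gripper_width': 0.9951176050908701}
```

View pics/scene0.png

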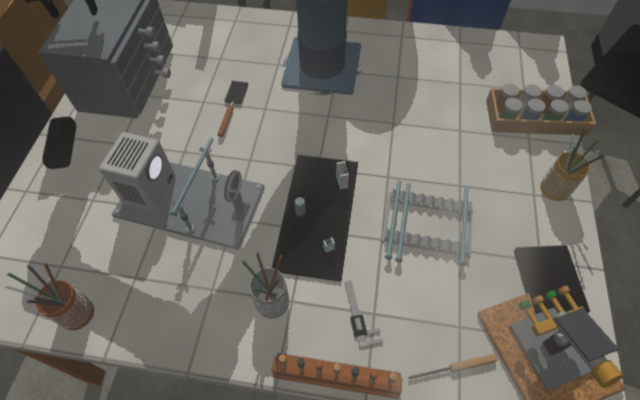

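View pics/top0.png

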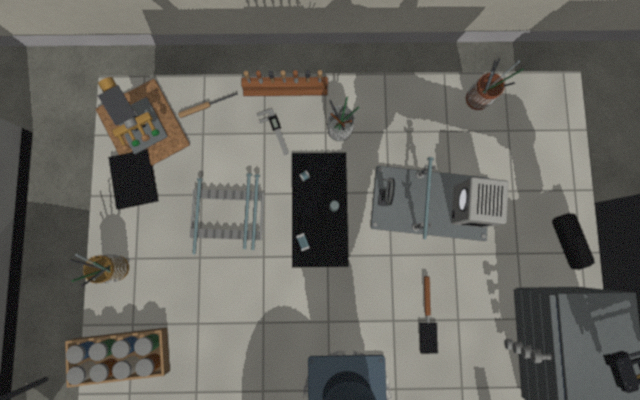

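The pictures show the polariscope at the top-view centre right: base (373–488, 165–240), rod along (430,157)–(425,237), lamp on the right, so polariscope +y ≈ world +y. The rest is at (193–260, 168–250) with buttons at the top (world +x). The large cell is at (303,242), the vial at (334,206) and the small cell at (305,175).

```bash
python3 - <<'E'
from h import *
s=snap('top');C=cloud(s);z=C[...,2];np.save('C.npy',C)
def rect(m,zp,name):
    m=m.astype(np.uint8)
    n,l,st,_=cv2.connectedComponentsWithStats(m); i=1+np.argmax(st[1:,4]); v,u=np.nonzero(l==i)
    P=ray(s,np.c_[u,v],zp)[:,:2] 
    r=cv2.minAreaRect((P*1000).astype(np.float32)); print(name,len(u),r, 'z med',np.median(z[l==i]))
roi=lambda u0,u1,v0,v1:(np.mgrid[0:400,0:640][1]>=u0)&(np.mgrid[0:400,0:640][1]<u1)&(np.mgrid[0:400,0:640][0]>=v0)&(np.mgrid[0:400,0:640][0]<v1)
print('table noise',z[260:300,200:260].std(),np.median(z[260:300,200:260]))
rect(roi(440,520,160,240)&(z>.145)&(z<.185),.165,'lamp')
g=cv2.cvtColor(s['img'],cv2.COLOR_RGB2HSV)
print(g[228,400],g[290,400],g[170,300],g[200,210], g[180,400])
rect(roi(280,360,140,280)&(g[...,2]<60),.010,'slab')
for nm,(u,v) in dict(base=(400,228),rest=(225,190)).items(): print(nm,C[v,u])
for nm,b in dict(cell=(292,316,228,256),vial=(324,344,196,218),small=(294,316,164,186)).items():
    m=roi(*b)&(g[...,2]>60); zz=z[m]; print(nm,m.sum(),np.percentile(zz,[10,50,90,98]),C[m].mean(0))
big=lambda b,k:cv2.resize(s['img'][b[2]:b[3],b[0]:b[1],::-1],None,fx=k,fy=k,interpolation=cv2.INTER_CUBIC)
cv2.imwrite('pics/a.png',np.hstack([big((285,355,145,275),3),big((185,265,155,255),4)[:390],])if 0 else big((185,355,145,275),4.5))
cv2.imwrite('pics/b.png',big((365,515,145,250),5))
E
```

```text
table noise 0.0880688089188215 0.0008017118875446462
lamp 1838 ((525.236328125, -361.4933166503906), (111.11348724365234, 116.26443481445312), 82.86447143554688) z med 0.1657864076174526
[ 85  14 108] [ 30  16 157] [0 0 8] [ 27  19 151] [ 96  13 102]
slab 5894 ((524.7271728515625, 67.99819946289062), (161.69775390625, 335.4247131347656), 89.73377227783203) z med 0.01098872863372115
base [ 0.46390685 -0.16574014  0.0145637 ]
rest [0.58203291 0.34469095 0.01781952]
cell 184 [0.00883754 0.01454943 0.07181312 0.47513576] [0.42710386 0.12160479 0.05644441]
vial 80 [0.01923911 0.05861852 0.06349102 0.06690835] [0.5267698  0.02753744 0.065454  ]
small 77 [0.00967209 0.02703867 0.04742293 0.04886489] [0.62062156 0.11117627 0.02811601]
```

View pics/a.png

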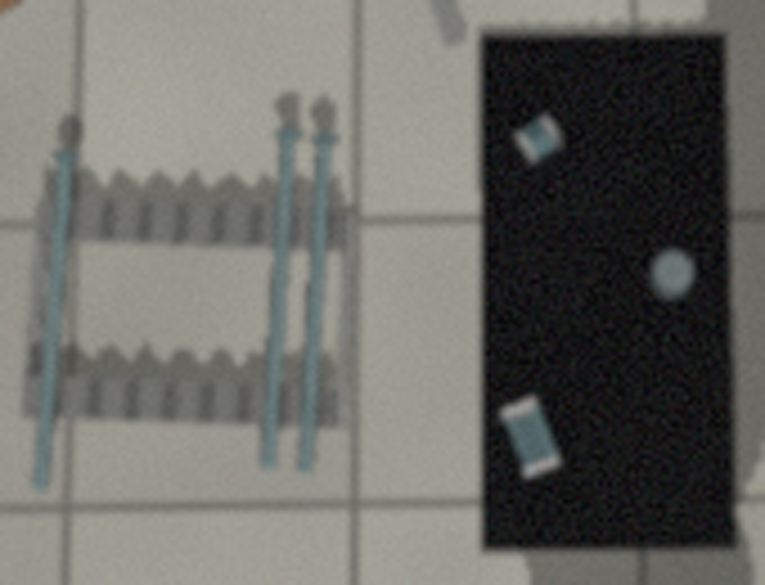

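View pics/b.png

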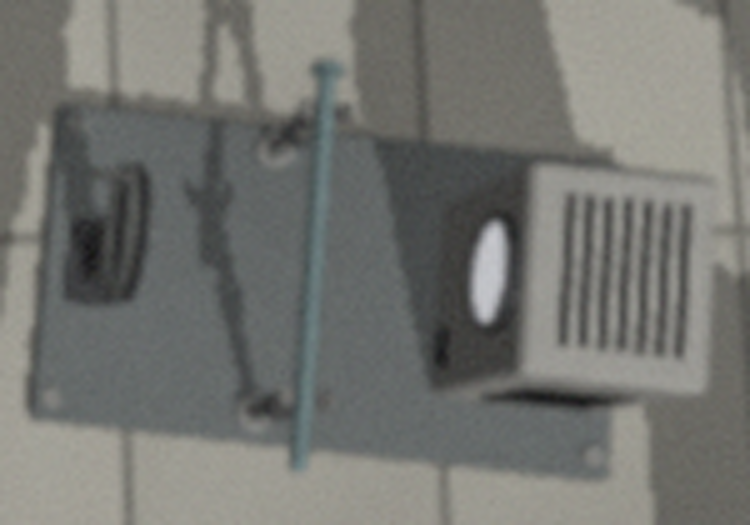

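The crops show three blue-tinted rods in the rest (crop columns ~55, 280, 315), buttons at the top, and the empty grooves between them. The cell is at crop (531,437), its frosted ends at the upper left and lower right. In the second crop, the base corners are at (62,103), (32,412) and (607,476), and the rod runs from (328,68) to (298,465).

```bash
cat > m.py <<'E'
from h import *
s=snap('top')
A=lambda p:np.array(p)/4.5+[185,145]-.4
B=lambda p:np.array(p)/5+[365,145]-.4
c=ray(s,B([(62,103),(32,412),(607,476)]),.014)[:,:2]*1000
print('base corners',c); 
d=c[1]-c[2]; yaw=np.arctan2(-d[0],d[1]); cen=(c[0]+c[2])/2
e=c[0]-c[1]; print('yaw pol',yaw,np.arctan2(e[1],e[0]),np.linalg.norm(d),np.linalg.norm(e))
Rz=lambda a:np.array([[np.cos(a),-np.sin(a)],[np.sin(a),np.cos(a)]])
print('pol origin', cen-Rz(yaw)@[0,-40])
h=cv2.cvtColor(s['img'],cv2.COLOR_RGB2HSV)
m=((h[...,1]>45)&(h[...,0]>80)&(h[...,0]<110)).astype(np.uint8)
def rods(box,z):
    k=np.zeros_like(m);k[box[2]:box[3],box[0]:box[1]]=m[box[2]:box[3],box[0]:box[1]]
    n,l,st,_=cv2.connectedComponentsWithStats(k,connectivity=8)
    for i in range(1,n):
        if st[i,4]<25: continue
        v,u=np.nonzero(l==i); P=ray(s,np.c_[u,v],z)[:,:2]*1000
        vx,vy,x0,y0=cv2.fitLine(P.astype(np.float32),cv2.DIST_HUBER,0,.01,.01).ravel()
        a=np.arctan(vy/vx); w=Rz(-a)@P.T; print('  px',st[i],'ang %.3f'%a,'ends',(Rz(a)@[w[0].max(),np.median(w[1])]).round(1),(Rz(a)@[w[0].min(),np.median(w[1])]).round(1),'len',np.ptp(w[0]))
print('rest rods');rods((185,270,155,260),.019)
print('rod');rods((415,440,145,245),.142)
print('cell');rods((290,320,225,258),.07)
print('strip corners a', (ray(s,A([(62,240),(335,248),(45,415),(335,425)]),.012)*1000).round(1))
print('cell corners a', (ray(s,A([(500,408),(535,396),(563,465),(526,480)]),.070)*1000).round(1))
E
python3 m.py
```

```text
base corners [[ 651.55164716 -104.79326429]
 [ 467.99062404  -81.32901511]
 [ 426.29957088 -414.86463373]]
yaw pol -0.12435234017623892 -0.12713856827342848 336.13115416788736 185.05464111096808
pol origin [ 543.88689305 -220.13782077]
rest rods
rod
cell
  px [296 236  14  12  91] ang 1.381 ends [429.9 135.4] [422.9  98.7] len 37.401979392424124
strip corners a [[560.4 423.7  12. ]
 [552.8 245.5  12. ]
 [446.5 431.7  12. ]
 [437.5 244.8  12. ]]
cell corners a [[444.2 135.4  70. ]
 [451.2 113.8  70. ]
 [408.8  96.9  70. ]
 [399.9 119.7  70. ]]
```

```bash
sed -i 's/^m=((h.*/I=cv2.GaussianBlur(s["img"],(3,3),0).astype(int); m=((I[...,2]-I[...,0]>14)).astype(np.uint8)/' m.py; python3 m.py | grep -A30 "rest rods"
python3 - <<'E'
from h import *
s=snap('scene'); 
# check calibration of scene on lamp etc: crops
big=lambda b,k:cv2.resize(s['img'][b[2]:b[3],b[0]:b[1],::-1],None,fx=k,fy=k,interpolation=cv2.INTER_CUBIC)
cv2.imwrite('pics/c.png',np.vstack([big((100,270,125,245),4)[:290] if 0 else big((100,260,130,245),4.5)]))
E
```

```text
rest rods
  px [198 180   2  21  28] ang -0.038 ends [612.6 421. ] [553.3 423.2] len 59.3285636665679
  px [247 184   2  18  25] ang -0.059 ends [598.8 276.7] [548.5 279.7] len 50.41461124853561
  px [255 184   2  18  25] ang -0.059 ends [598.5 253.2] [548.2 256.1] len 50.426764624818134
  px [194 216   3  23  33] ang -0.038 ends [506.4 426.6] [442.8 429. ] len 63.684731516197246
rod
  px [424 164   7  73 140] ang -0.123 ends [ 625.5 -228. ] [ 434.2 -204.3] len 192.71227545417634
cell
  px [298 237  10  11  74] ang 0.812 ends [436.1 126.9] [415.8 105.4] len 29.563733856938143
strip corners a [[560.4 423.7  12. ]
 [552.8 245.5  12. ]
 [446.5 431.7  12. ]
 [437.5 244.8  12. ]]
cell corners a [[444.2 135.4  70. ]
 [451.2 113.8  70. ]
 [408.8  96.9  70. ]
 [399.9 119.7  70. ]]
```

View pics/c.png

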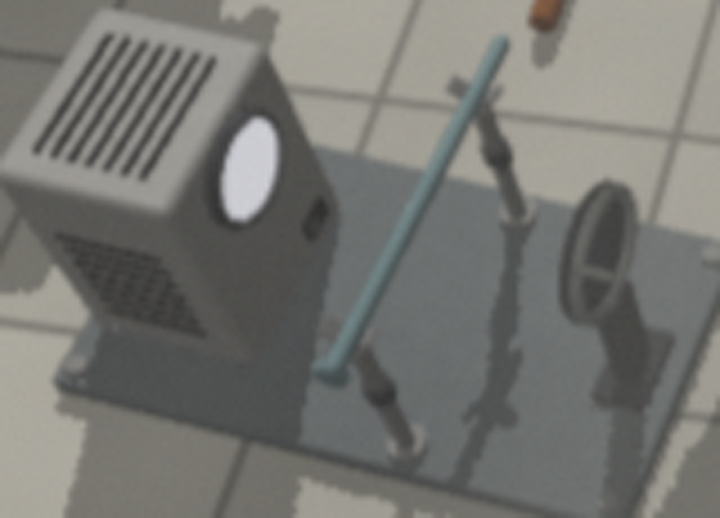

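In crop c, the rod runs from its plain end (502,40) to its button (328,372), resting on both pillars. The lamp and ring are clear of it.

```bash
cat >> m.py <<'E'
print('=====')
s2=snap('scene')
Cc=lambda p:np.array(p)/4.5+[100,130]-.4
P=lambda s:s['K']@np.c_[s['R'],s['t']]
X=cv2.triangulatePoints(P(s),P(s2),B([(298,467),(327,66)]).T,Cc([(502,40),(328,374)]).T); X=(X[:3]/X[3]).T*1000
print('rod plain,button',X, 'mid',X.mean(0),'yaw',np.arctan2(*(X[1]-X[0])[[1,0]]), np.linalg.norm(X[1]-X[0]))
for z in (.13,.136,.142): 
    Y=ray(s,B([(298,467),(327,66)]),z)[:,:2]*1000; print(z,Y.round(1).tolist(),np.linalg.norm(Y[1]-Y[0]))
L=[]
for a,b in [((42,488),(67,150)),((269,467),(289,127)),((305,470),(327,133))]:
    Y=ray(s,A([a,b]),.019)[:,:2]*1000; d=Y[1]-Y[0]; L.append(Y.mean(0)); print('rest rod',Y.round(1).tolist(),np.arctan2(d[1],d[0]),np.linalg.norm(d))
# depth views of rest
for S,n in ((s,'top'),(s2,'scene')):
    C=cloud(S); m=(C[...,2]>.012)&(C[...,2]<.035)&(C[...,1]>.2)&(C[...,1]<.47)&(C[...,0]>.38)&(C[...,0]<.68)
    p=C[m]*1000; r=cv2.minAreaRect(p[:,:2].astype(np.float32)); print(n,m.sum(),r)
    np.save(n+'_rest.npy',p)
    a=-.06; w=Rz(-a)@p[:,:2].T
    print(np.histogram(w[0],np.arange(380,660,8)))
    # slab glassware
    m=(C[...,2]>.025)&(C[...,2]<.08)&(abs(C[...,1]-.116)<.045)&(abs(C[...,0]-.426)<.05)
    p=C[m]*1000; print('cell',n,m.sum(),cv2.minAreaRect(p[:,:2].astype(np.float32)))
E
python3 m.py | sed -n '/=====/,$p'
```

```text
=====
rod plain,button [[ 429.19527854 -204.95878617  130.30814418]
 [ 644.6695168  -230.92759801  131.62499513]] mid [ 536.93239767 -217.94319209  130.96656965] yaw -0.11994085695541239 217.03746367093666
0.13 [[429.4, -205.9], [645.2, -232.0]] 217.3593270377656
0.136 [[429.2, -204.4], [643.8, -230.3]] 216.1938416217269
0.142 [[429.0, -202.9], [642.4, -228.7]] 215.02835620568845
rest rod [[399.7, 430.4], [618.8, 420.0]] -0.04715339017641109 219.26966255534205
rest rod [[411.1, 285.8], [632.2, 275.1]] -0.0482850132509623 221.4523219441608
rest rod [[408.8, 262.8], [627.9, 250.2]] -0.057396978017724115 219.4604507156788
top 1813 ((516.7269287109375, 340.0906982421875), (224.1505889892578, 208.99057006835938), 3.054136037826538)
(array([  9,  17,  31,  29,  26, 172, 190, 177,  83,  25,  28,  30,  31,
        30,  27,  30,  27,  28,  28, 101, 182, 181, 154,  24,  30,  31,
        32,  16,  29,   6,   0,   0,   0,   0]), array([380, 388, 396, 404, 412, 420, 428, 436, 444, 452, 460, 468, 476,
       484, 492, 500, 508, 516, 524, 532, 540, 548, 556, 564, 572, 580,
       588, 596, 604, 612, 620, 628, 636, 644, 652]))
cell top 60 ((428.0841064453125, 115.55223083496094), (41.371559143066406, 21.029361724853516), 21.254377365112305)
scene 2383 ((515.5264892578125, 342.53363037109375), (226.23275756835938, 207.8460235595703), 2.886244297027588)
(array([ 11,  20,  31,  34,  71, 204, 209, 226,  61,  31,  38,  29,  41,
        36,  36,  34,  38,  38,  42, 179, 255, 243, 191,  47,  40,  46,
        51,  24,  55,  12,   0,   0,   0,   0]), array([380, 388, 396, 404, 412, 420, 428, 436, 444, 452, 460, 468, 476,
       484, 492, 500, 508, 516, 524, 532, 540, 548, 556, 564, 572, 580,
       588, 596, 604, 612, 620, 628, 636, 644, 652]))
cell scene 241 ((426.6815185546875, 118.13623809814453), (45.73837661743164, 21.82310676574707), 23.260629653930664)
```

```bash
cat > d.py <<'E'
import sys; from h import *
from scipy.spatial.transform import Rotation as Ro
# usage: d.py x y z yaw (mm, rad): total twist, then shift in tool axes after twisting
x,y,z,yaw=map(float,sys.argv[1:]); st=sense(); p=np.array(st['eef_pos'])*1000; r=st['eef_rot']
tw=np.degrees((r[2]-yaw+np.pi)%(2*np.pi)-np.pi)
R=Ro.from_euler('xyz',[np.pi,0,yaw]).as_matrix()
print('pose',p.round(1),np.round(r,4),'w',round(st['gripper_width'],3),'F',np.round(st['wrist_force'],1),'gf',round(st['grasp_force'],2),'t',round(st['time'],2),'q7',round(st['q'][6],2))
print('twist %.2f shift'%tw,(R.T@(np.array([x,y,z])-p)).round(1))
E
python3 -m inch '[[0,0,0,10.5,0.2],[0,0,0,10.5,0.2],[20,-28,0,0,0.2],[23,-32,0,0,0.2],[23,-32,0,0,0.2]]' 25
python3 -m inch '[[23,-32,0,0,0.2],[23,-32,0,0,0.2],[23,-32,0,0,0.2],[23,-32,0,0,0.2],[23,-32,0,0,0.2]]'
python3 -m inch '[[23,-32,0,0,0.2],[23,-32,0,0,0.2],[23,-32,0,0,0.2],[23,-32,0,0,0.2],[0,0,0,0,0.2]]'
python3 d.py 536 -218 220 -0.122
```

```text
time: 1.02
eef_pos: [0.235, -0.5464, 0.2557]
eef_rot: [3.141, -0.0, -0.122]
wrist_force: [0.1, 0.0, 0.2]
gripper_width: 0.601
grasp_force: 0.0
time: 1.65
eef_pos: [0.3686, -0.4015, 0.2559]
eef_rot: [3.141, -0.0, -0.122]
wrist_force: [0.5, -0.5, 0.1]
gripper_width: 0.602
grasp_force: 0.0
time: 2.28
eef_pos: [0.477, -0.2833, 0.2558]
eef_rot: [-3.14, -0.001, -0.116]
wrist_force: [0.0, -0.7, -0.5]
gripper_width: 0.602
grasp_force: 0.0
pose [ 477.  -283.3  255.8] [-3.1401e+00 -1.1000e-03 -1.1570e-01] w 0.602 F [ 0.  -0.7 -0.5] gf 0.0 t 2.27 q7 -1.26
twist 0.36 shift [ 50.6 -72.   35.8]
```

```bash

python3 -m inch '[[25,-36,0,0.3,0.2],[25.5,-36,0,0,0.2],[0,0,18,0,0.2],[0,0,0,0,0.2]]'
python3 d.py 536 -218 136 -0.122
python3 - <<'E'
from h import *
s=snap('scene');s2=snap('top')
big=lambda s,b,k:cv2.resize(s['img'][b[2]:b[3],b[0]:b[1],::-1],None,fx=k,fy=k,interpolation=cv2.INTER_CUBIC)
a=big(s,(150,260,130,240),4);b=big(s2,(375,465,145,255),4)
cv2.imwrite('pics/e.png',np.hstack([a,b]))
E
```

```text
time: 2.78
eef_pos: [0.5318, -0.2224, 0.2361]
eef_rot: [3.141, 0.004, -0.128]
wrist_force: [-0.4, 0.3, -0.8]
gripper_width: 0.604
grasp_force: 0.0
pose [ 531.8 -222.4  236.1] [ 3.1413  0.0037 -0.1281] w 0.604 F [-0.4  0.3 -0.8] gf 0.0 t 2.77 q7 -1.42
twist -0.35 shift [  3.7  -4.8 100.1]
```

View pics/e.png

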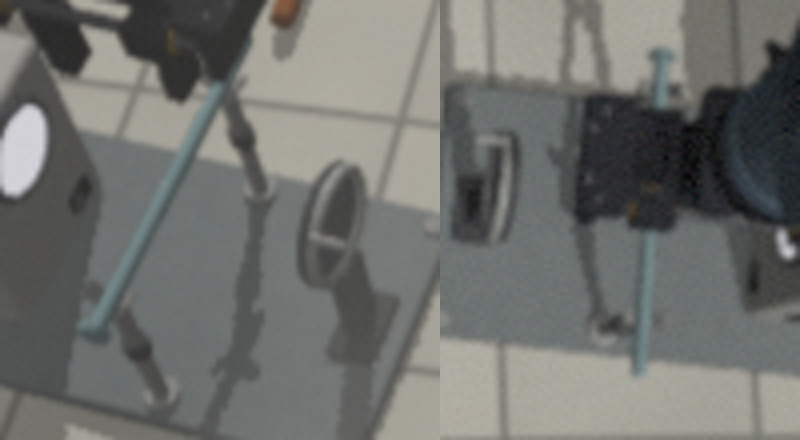

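The gripper stands over the rod's middle, with one finger on each side; lamp and ring are clear. Lowering now.

```bash

python3 -m inch '[[3.7,-4.8,20,-0.3,0.2],[0,0,25,0,0.2],[0,0,25,0,0.2],[0,0,15,0,0.2],[0,0,0,0,0.2]]'
python3 d.py 536 -218 136 -0.122
```

```text
time: 3.5
eef_pos: [0.5372, -0.2177, 0.1522]
eef_rot: [3.142, 0.002, -0.123]
wrist_force: [-0.1, -0.8, 0.7]
gripper_width: 0.603
grasp_force: 0.0
pose [ 537.2 -217.7  152.2] [ 3.1415e+00  1.5000e-03 -1.2280e-01] w 0.603 F [-0.1 -0.8  0.7] gf 0.0 t 3.5 q7 -1.44
twist -0.05 shift [-1.1  0.4 16.2]
```

```bash

python3 -m inch '[[-1,0,10,0,0.2],[0,0,6,0,0.2],[0,0,0,0,-0.6],[0,0,0,0,-0.9],[0,0,0,0,-1]]' 8
python3 -m inch '[[0,0,0,0,-1],[0,0,0,0,-1],[0,0,0,0,-1]]' 8
python3 -m inch '[[0,0,0,0,-1],[0,0,0,0,-1]]' 25
python3 d.py 536 -218 260 -0.122
```

```text
time: 4.12
eef_pos: [0.5372, -0.217, 0.137]
eef_rot: [3.141, -0.001, -0.122]
wrist_force: [-0.1, 0.0, -0.5]
gripper_width: 0.286
grasp_force: 0.0
time: 4.5
eef_pos: [0.537, -0.2178, 0.1369]
eef_rot: [3.141, -0.0, -0.122]
wrist_force: [-0.6, -2.9, 1.3]
gripper_width: 0.104
grasp_force: 8.0
time: 4.75
eef_pos: [0.537, -0.2177, 0.1369]
eef_rot: [3.141, -0.0, -0.122]
wrist_force: [0.4, -4.0, 1.6]
gripper_width: 0.102
grasp_force: 25.0
pose [ 537.  -217.7  136.9] [ 3.1407e+00 -4.0000e-04 -1.2220e-01] w 0.102 F [ 0.4 -4.   1.6] gf 25.0 t 4.75 q7 -1.45
twist -0.01 shift [  -0.9    0.4 -123.1]
```

```bash

python3 -m inch '[[0,0,-10,0,-1],[0,0,-25,0,-1],[0,0,-35,0,-1],[0,0,-35,0,-1],[0,0,-35,0,-1]]'
python3 -m inch '[[0,0,-20,0,-1],[0,0,0,0,-1]]'
python3 d.py 513 353 290 -0.051
python3 - <<'E'
from h import *
s=snap('scene');s2=snap('top')
big=lambda s,b,k:cv2.resize(s['img'][b[2]:b[3],b[0]:b[1],::-1],None,fx=k,fy=k,interpolation=cv2.INTER_CUBIC)
cv2.imwrite('pics/f.png',np.hstack([big(s,(120,250,80,230),3),big(s2,(375,505,100,250),3)]))
E
```

```text
time: 5.38
eef_pos: [0.5369, -0.2155, 0.2782]
eef_rot: [-3.14, 0.0, -0.12]
wrist_force: [0.9, 0.8, -1.1]
gripper_width: 0.106
grasp_force: 25.0
time: 5.62
eef_pos: [0.5379, -0.2162, 0.2984]
eef_rot: [-3.141, -0.003, -0.121]
wrist_force: [0.1, -0.8, -0.1]
gripper_width: 0.103
grasp_force: 25.0
pose [ 537.9 -216.2  298.4] [-3.1412e+00 -3.1000e-03 -1.2060e-01] w 0.103 F [ 0.1 -0.8 -0.1] gf 25.0 t 5.62 q7 -1.42
twist -3.99 shift [ -53.9 -567.2    8.4]
```

View pics/f.png

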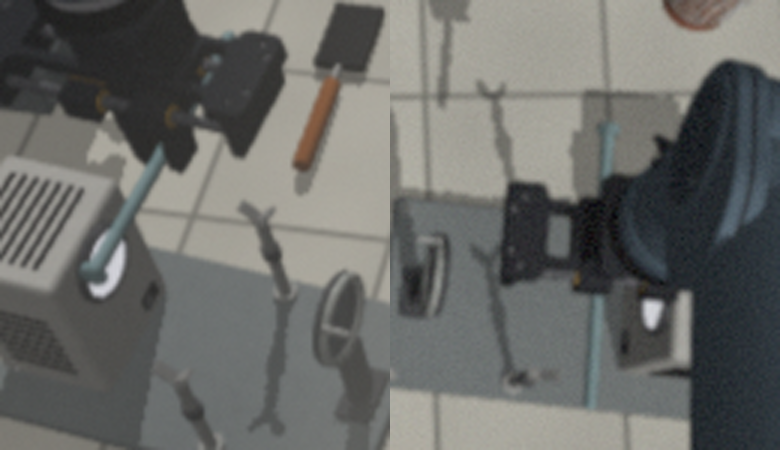

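The rod is held level at mid-length, clear of the rest. Carrying it over to the rod rest.

```bash

python3 -m inch '[[0,0,0,-4,-1],[-4,-25,0,0,-1],[-5,-40,0,0,-1],[-5,-45,0,0,-1],[-5,-45,0,0,-1]]'
python3 -m inch '[[-5,-45,0,0,-1],[-5,-45,0,0,-1],[-5,-45,0,0,-1],[-5,-45,0,0,-1],[-5,-45,0,0,-1]]'
python3 -m inch '[[-5,-45,0,0,-1],[-5,-45,0,0,-1],[0,-45,0,0,-1],[0,-30,0,0,-1],[0,0,0,0,-1]]'
python3 d.py 513 353 100 -0.051
```

```text
time: 6.35
eef_pos: [0.525, -0.0595, 0.2953]
eef_rot: [-3.141, 0.003, -0.052]
wrist_force: [0.8, -0.0, -0.1]
gripper_width: 0.103
grasp_force: 25.0
time: 6.98
eef_pos: [0.5116, 0.1662, 0.2953]
eef_rot: [3.141, 0.003, -0.052]
wrist_force: [1.0, 0.8, -0.2]
gripper_width: 0.102
grasp_force: 25.0
time: 7.6
eef_pos: [0.5094, 0.3327, 0.295]
eef_rot: [-3.141, 0.003, -0.047]
wrist_force: [-0.0, 0.1, -0.6]
gripper_width: 0.104
grasp_force: 25.0
pose [509.4 332.7 295. ] [-3.1415  0.0033 -0.0472] w 0.104 F [-0.   0.1 -0.6] gf 25.0 t 7.6 q7 -2.4
twist 0.22 shift [  2.6 -20.4 195. ]
```

```bash

python3 -m inch '[[2.6,-20.4,10,0.2,-1],[0,0,40,0,-1],[0,0,50,0,-1],[0,0,50,0,-1],[0,0,35,0,-1]]'
python3 -m inch '[[0,0,25,0,-1],[0,0,0,0,-1]]'
python3 d.py 513 353 24 -0.051
python3 - <<'E'
from h import *
s=snap('scene');s2=snap('top')
big=lambda s,b,k:cv2.resize(s['img'][b[2]:b[3],b[0]:b[1],::-1],None,fx=k,fy=k,interpolation=cv2.INTER_CUBIC)
cv2.imwrite('pics/g.png',np.hstack([big(s,(375,490,160,280),3.4),big(s2,(180,280,150,270),3.4)]))
E
```

```text
time: 8.22
eef_pos: [0.5141, 0.349, 0.1083]
eef_rot: [3.139, 0.003, -0.057]
wrist_force: [0.9, -0.0, -0.6]
gripper_width: 0.103
grasp_force: 25.0
time: 8.48
eef_pos: [0.5135, 0.3489, 0.0839]
eef_rot: [3.138, 0.004, -0.056]
wrist_force: [0.4, 0.3, 0.0]
gripper_width: 0.099
grasp_force: 25.0
pose [513.5 348.9  83.9] [ 3.1382  0.004  -0.0561] w 0.099 F [0.4 0.3 0. ] gf 25.0 t 8.47 q7 -2.51
twist -0.30 shift [-0.8 -4.1 59.9]
```

View pics/g.png

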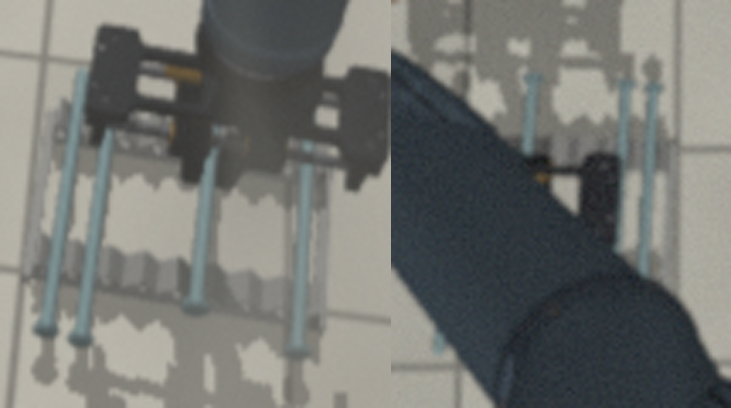

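The rod hangs level above the middle of the rest, its button at scene crop (195,303), on the same side as the others. The neighbouring rods are clear of the fingers.

```bash
python3 - <<'E'
from h import *
s=snap('scene'); c=lambda p:np.array(p)/3.4+[375,160]-.4
print(ray(s,c([(195,303),(206,190)]),.079)[:,:2]*1000)
print('rest rods btn',ray(s,c([(46,328),(81,338),(298,350)]),.019)[:,:2]*1000)
E
```

```text
[[619.45132954 342.86739372]
 [533.66657324 347.50030879]]
rest rods btn [[623.07977149 253.57283778]
 [626.9018679  277.66206755]
 [613.50132339 422.90308147]]
```

```bash

python3 -m inch '[[-0.8,-5.5,15,-0.3,-1],[0,0,20,0,-1],[0,0,12,0,-1],[0,0,0,0,-1],[0,0,0,0,-1]]' 15
python3 d.py 513 354.4 24 -0.051
```

```text
time: 9.25
eef_pos: [0.5147, 0.356, 0.0399]
eef_rot: [-3.141, -0.0, -0.05]
wrist_force: [-0.5, 0.2, -0.4]
gripper_width: 0.106
grasp_force: 15.0
pose [514.7 356.   39.9] [-3.1414e+00 -3.0000e-04 -5.0300e-02] w 0.106 F [-0.5  0.2 -0.4] gf 15.0 t 9.25 q7 -2.53
twist 0.04 shift [-1.6  1.6 15.9]
```

```bash

python3 -m inch '[[0,0,5,0,-1],[0,0,0,0,-1]]'
python3 -m inch '[[0,0,3,0,-1],[0,0,0,0,-1]]'
python3 -m inch '[[0,0,2,0,-1],[0,0,0,0,-1]]'
python3 d.py 513 354.4 24 -0.051
```

```text
time: 9.5
eef_pos: [0.5144, 0.3557, 0.0346]
eef_rot: [3.141, 0.0, -0.05]
wrist_force: [-0.3, -0.7, -0.9]
gripper_width: 0.106
grasp_force: 15.0
time: 9.75
eef_pos: [0.5144, 0.3558, 0.0315]
eef_rot: [3.141, 0.0, -0.05]
wrist_force: [-0.3, 0.3, -0.5]
gripper_width: 0.107
grasp_force: 15.0
time: 10.0
eef_pos: [0.5143, 0.3558, 0.0295]
eef_rot: [3.141, 0.0, -0.05]
wrist_force: [-0.4, -0.3, -0.6]
gripper_width: 0.105
grasp_force: 15.0
pose [514.3 355.8  29.5] [ 3.1414e+00  2.0000e-04 -5.0100e-02] w 0.105 F [-0.4 -0.3 -0.6] gf 15.0 t 10.0 q7 -2.54
twist 0.05 shift [-1.3  1.4  5.5]
```

```bash

for i in 1; do python3 -m inch '[[0,0,1.5,0,-1],[0,0,0,0,-1]]'; done
python3 -m inch '[[0,0,1.5,0,-1],[0,0,0,0,-1]]'
python3 -m inch '[[0,0,1.5,0,-1],[0,0,0,0,-1]]'
```

```text
time: 10.25
eef_pos: [0.5144, 0.3558, 0.0281]
eef_rot: [3.141, 0.0, -0.05]
wrist_force: [0.7, 0.8, -0.8]
gripper_width: 0.105
grasp_force: 15.0
time: 10.5
eef_pos: [0.5146, 0.3556, 0.027]
eef_rot: [3.141, -0.0, -0.05]
wrist_force: [-0.6, -2.1, 4.1]
gripper_width: 0.108
grasp_force: 15.0
time: 10.75
eef_pos: [0.5147, 0.3552, 0.0261]
eef_rot: [3.14, -0.0, -0.051]
wrist_force: [-3.2, -3.5, 10.9]
gripper_width: 0.105
grasp_force: 15.0
```

```bash

python3 -m inch '[[0,1,0,0,-1],[0,0.5,0.5,0,-1],[0,0,0,0,-1]]'
python3 -m inch '[[0,0,0,0,-0.95],[0,0,0,0,-0.88],[0,0,0,0,-0.84],[0,0,0,0,-0.75],[0,0,0,0,-0.6]]' 5
python3 d.py 513 354.4 24 -0.051
```

```text
time: 11.12
eef_pos: [0.5148, 0.3545, 0.0255]
eef_rot: [-3.141, -0.001, -0.05]
wrist_force: [-1.4, -2.7, 7.6]
gripper_width: 0.108
grasp_force: 15.0
time: 11.75
eef_pos: [0.5143, 0.3544, 0.0244]
eef_rot: [-3.141, 0.0, -0.05]
wrist_force: [-0.4, 0.2, 0.9]
gripper_width: 0.194
grasp_force: 0.0
pose [514.3 354.4  24.4] [-3.1415e+00  2.0000e-04 -5.0000e-02] w 0.194 F [-0.4  0.2  0.9] gf 0.0 t 11.75 q7 -2.54
twist 0.06 shift [-1.3  0.1  0.4]
```

Released. Open a bit more, rise straight up, then check the rod from the camera.

```bash

python3 -m inch '[[0,0,0,0,-0.3],[0,0,0,0,-0.1],[0,0,-6,0,0],[0,0,-20,0,0],[0,0,-40,0,0]]'
python3 -m inch '[[0,0,-50,0,0.3],[0,0,-50,-10,0.6],[0,0,0,-10,0.7],[0,0,0,-10,0.7],[0,0,0,-10,0.7]]'
python3 -m inch '[[0,0,0,-10,0.7],[0,0,0,-10,0.7],[0,0,0,-10,0.7],[0,0,0,-10,0.7],[0,0,0,-10,0.7]]'
python3 d.py 427 117 200 1.95
python3 - <<'E'
from h import *
s=snap('scene');s2=snap('top')
big=lambda s,b,k:cv2.resize(s['img'][b[2]:b[3],b[0]:b[1],::-1],None,fx=k,fy=k,interpolation=cv2.INTER_CUBIC)
cv2.imwrite('pics/i.png',np.hstack([big(s,(375,490,160,280),3.4),big(s2,(180,300,150,270),3.4)]))
E
```

```text
time: 12.38
eef_pos: [0.5136, 0.3539, 0.0914]
eef_rot: [3.14, 0.002, -0.05]
wrist_force: [0.2, 0.6, 1.2]
gripper_width: 0.5
grasp_force: 0.0
time: 13.0
eef_pos: [0.5147, 0.3544, 0.1926]
eef_rot: [3.141, -0.002, 0.654]
wrist_force: [0.5, -0.9, 0.3]
gripper_width: 0.85
grasp_force: 0.0
time: 13.62
eef_pos: [0.5147, 0.3543, 0.1923]
eef_rot: [3.14, -0.0, 1.526]
wrist_force: [-0.7, -0.5, -1.0]
gripper_width: 0.851
grasp_force: 0.0
pose [514.7 354.3 192.3] [ 3.1398e+00 -2.0000e-04  1.5262e+00] w 0.851 F [-0.7 -0.5 -1. ] gf 0.0 t 13.62 q7 -1.09
twist -24.28 shift [-187.9 -169.3   -7.7]
```

View pics/i.png

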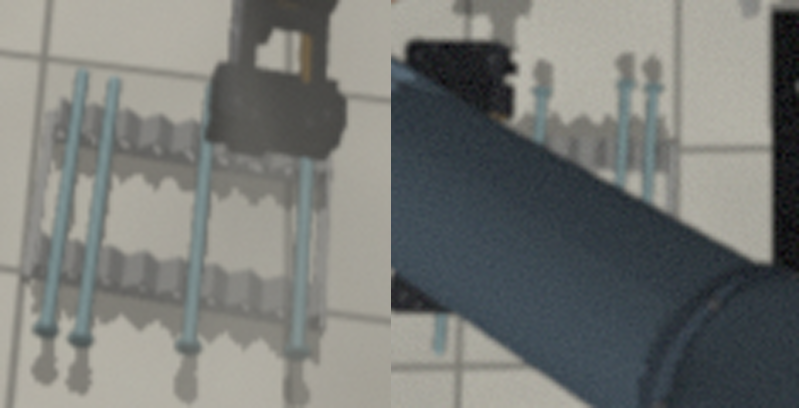

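The rod lies level in the groove at about +12, parallel to the others with its button on the same side (scene crop (188,345)). Now the cell.

```bash

python3 -m inch '[[0,0,0,-8,0.7],[0,0,0,-8,0.7],[0,0,0,-8.3,0.7],[-25,-22,0,0,0.7],[-33,-30,0,0,0.7]]'
python3 -m inch '[[-33,-30,0,0,0.7],[-33,-30,0,0,0.7],[-33,-30,0,0,0.7],[-30,-27,0,0,0.7],[0,0,0,0,0.7]]'
python3 d.py 427 116.7 130 1.95
python3 - <<'E'
from h import *
s=snap('scene');s2=snap('top')
big=lambda s,b,k:cv2.resize(s['img'][b[2]:b[3],b[0]:b[1],::-1],None,fx=k,fy=k,interpolation=cv2.INTER_CUBIC)
cv2.imwrite('pics/j.png',np.hstack([big(s,(315,375,145,205),6.5),big(s2,(275,335,210,270),6.5)]))
E
```

```text
time: 14.35
eef_pos: [0.487, 0.2814, 0.1915]
eef_rot: [3.14, -0.0, 1.942]
wrist_force: [0.1, -0.7, -0.3]
gripper_width: 0.851
grasp_force: 0.0
time: 14.98
eef_pos: [0.4248, 0.1152, 0.191]
eef_rot: [-3.14, 0.003, 1.937]
wrist_force: [0.6, 0.6, 0.3]
gripper_width: 0.847
grasp_force: 0.0
pose [424.8 115.2 191. ] [-3.1404  0.0032  1.9367] w 0.847 F [0.6 0.6 0.3] gf 0.0 t 14.97 q7 -0.41
twist -0.76 shift [ 0.5  2.6 61. ]
```

View pics/j.png

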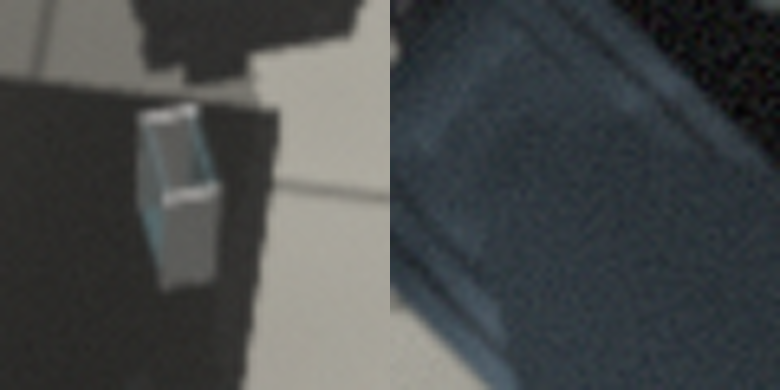

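The scene crop shows the cell upright with open gripper above it: near frosted plate top edge (163,207)–(219,191), far (138,114)–(197,104).

```bash
python3 - <<'E'
from h import *
s=snap('scene'); c=lambda p:np.array(p)/6.5+[315,145]-.4
Q=ray(s,c([(163,206),(219,191),(138,114),(197,104)]),.070)[:,:2]*1000
a=Q[:2].mean(0);b=Q[2:].mean(0);d=a-b
print(Q.round(1).tolist(),'centre',(a+b)/2,np.linalg.norm(d),'ang',np.arctan2(d[1],d[0]), 'edges',[np.arctan2(-(e)[0],e[1]) for e in (Q[1]-Q[0],Q[3]-Q[2])])
print('slab corner',ray(s,c([(278,108)]),.010)*1000)
s2=np.load('top0.npz')
E
```

```text
[[452.1, 115.7], [442.1, 135.7], [411.0, 100.4], [403.0, 122.2]] centre [427.05422046 118.50957389] 42.554794627907214 ang 0.3432942594478619 edges [np.float64(0.46131180406981886), np.float64(0.3541252464153791)]
slab corner [[356.10336842 151.61428211  10.        ]]
```

```bash

python3 -m inch '[[0.5,2.5,20,-0.3,0.7],[0,0,35,0,0.7],[0,0,20,0,0.7],[0,0,0,0,0.7],[0,0,0,0,0.7]]'
python3 d.py 427 117.2 44 1.94
```

```text
time: 15.75
eef_pos: [0.4282, 0.1211, 0.1165]
eef_rot: [3.14, -0.0, 1.951]
wrist_force: [-0.1, 0.1, 0.3]
gripper_width: 0.845
grasp_force: 0.0
pose [428.2 121.1 116.5] [ 3.1402e+00 -3.0000e-04  1.9506e+00] w 0.845 F [-0.1  0.1  0.3] gf 0.0 t 15.75 q7 -0.55
twist 0.61 shift [-3.2 -2.5 72.5]
```

```bash

python3 -m inch '[[-3.2,-2.5,10,0.6,0.7],[0,0,10,0,0.7],[0,0,0,0,0.7],[0,0,0,0,0.7]]'
python3 d.py 427 117.2 44 1.94
```

```text
time: 16.25
eef_pos: [0.4264, 0.1161, 0.0957]
eef_rot: [-3.142, -0.0, 1.94]
wrist_force: [0.3, 0.6, 0.5]
gripper_width: 0.851
grasp_force: 0.0
pose [426.4 116.1  95.7] [-3.1416e+00 -1.0000e-04  1.9396e+00] w 0.851 F [0.3 0.6 0.5] gf 0.0 t 16.25 q7 -0.59
twist -0.02 shift [ 0.8  0.9 51.7]
```

```bash

python3 -m inch '[[0.8,0.9,15,0,0.7],[0,0,20,0,0.7],[0,0,12,0,0.7],[0,0,4.5,0,0.7],[0,0,0,0,0.7]]' 4
python3 d.py 427 117.2 44 1.94
python3 -m inch '[[0,0,0,0,0.4],[0,0,0,0,0.2],[0,0,0,0,0.1],[0,0,0,0,0.05],[0,0,0,0,0]]' 4
python3 -m inch '[[0,0,0,0,-0.05],[0,0,0,0,-0.1],[0,0,0,0,-0.2]]' 4
python3 d.py 427 117.2 44 1.94
```

```text
time: 16.88
eef_pos: [0.4269, 0.1172, 0.0441]
eef_rot: [-3.141, -0.0, 1.94]
wrist_force: [-0.0, 1.1, 0.1]
gripper_width: 0.851
grasp_force: 0.0
pose [426.9 117.2  44.1] [-3.1413e+00 -1.0000e-04  1.9398e+00] w 0.851 F [-0.   1.1  0.1] gf 0.0 t 16.88 q7 -0.69
twist -0.01 shift [-0.1  0.1  0.1]
time: 17.5
eef_pos: [0.4269, 0.1171, 0.0442]
eef_rot: [3.142, 0.0, 1.94]
wrist_force: [0.2, 0.1, -0.0]
gripper_width: 0.497
grasp_force: 0.0
time: 17.88
eef_pos: [0.427, 0.1171, 0.0442]
eef_rot: [3.142, 0.0, 1.94]
wrist_force: [0.2, 0.3, 1.3]
gripper_width: 0.476
grasp_force: 4.0
pose [427.  117.1  44.2] [3.1416 0.     1.9396] w 0.476 F [0.2 0.3 1.3] gf 4.0 t 17.88 q7 -0.69
twist -0.02 shift [0.1 0.1 0.2]
```

```bash

python3 -m inch '[[0,0,0,0,-0.3],[0,0,0,0,-0.3],[0,0,-5,0,-0.3],[0,0,-15,0,-0.3],[0,0,-20,0,-0.3]]' 15
python3 -m inch '[[0,0,-35,0,-0.3],[0,0,-40,0,-0.3],[0,0,-40,0,-0.3],[0,0,-40,0,-0.3],[0,0,-30,0,-0.3]]'
python3 -m inch '[[0,0,0,7,-0.3],[0,0,0,7,-0.3],[0,0,0,7,-0.3],[0,0,0,7.3,-0.3],[0,0,0,0,-0.3]]'
python3 d.py 543.9 -219.6 250 1.446
```

```text
time: 18.5
eef_pos: [0.4267, 0.1172, 0.0852]
eef_rot: [-3.141, -0.0, 1.94]
wrist_force: [0.2, -0.1, -0.1]
gripper_width: 0.478
grasp_force: 15.0
time: 19.12
eef_pos: [0.4267, 0.1174, 0.2715]
eef_rot: [3.14, 0.001, 1.94]
wrist_force: [0.3, -0.2, -0.0]
gripper_width: 0.478
grasp_force: 15.0
time: 19.75
eef_pos: [0.4265, 0.1173, 0.2698]
eef_rot: [3.141, 0.0, 1.447]
wrist_force: [0.1, 0.2, -1.1]
gripper_width: 0.477
grasp_force: 15.0
pose [426.5 117.3 269.8] [3.1412e+00 3.0000e-04 1.4474e+00] w 0.477 F [ 0.1  0.2 -1.1] gf 15.0 t 19.75 q7 -0.73
twist 0.08 shift [-319.6  158.4   19.8]
```

```bash

python3 -m inch '[[-15,7,0,0,-0.3],[-30,15,0,0,-0.3],[-35,17,0,0,-0.3],[-35,17,0,0,-0.3],[-35,17,0,0,-0.3]]'
python3 -m inch '[[-35,17,0,0,-0.3],[-35,17,0,0,-0.3],[-35,17,0,0,-0.3],[-30,15,0,0,-0.3],[-20,11,0,0,-0.3]]'
python3 -m inch '[[-14,8,0,0,-0.3],[0,0,0,0,-0.3],[0,0,0,0,-0.3]]'
python3 d.py 543.9 -219.6 200 1.446
python3 - <<'E'
from h import *
Rz=lambda a:np.array([[np.cos(a),-np.sin(a)],[np.sin(a),np.cos(a)]])
for n in('scene','top'):
    s=snap(n);C=cloud(s);np.save('X'+n,s['img'])
    m=(C[...,2]>.2)&(C[...,2]<.3)&(abs(C[...,0]-.55)<.2)&(abs(C[...,1]+.22)<.2)
    print(n,proj(s,[.5439,-.2196,.262]),m.sum())
    if n=='scene':
        g=s['img'].astype(int); 
        u,v=proj(s,[.5439,-.2196,.236])[0].astype(int)
        for zz in (.205,.235,.265):
            u,v=proj(s,[.5439,-.2196,zz])[0].astype(int); print(zz,C[v,u].round(3),g[v,u])
E
```

```text
time: 20.38
eef_pos: [0.4807, -0.0419, 0.2697]
eef_rot: [3.141, -0.0, 1.449]
wrist_force: [0.4, -0.5, 0.5]
gripper_width: 0.473
grasp_force: 15.0
time: 21.0
eef_pos: [0.5376, -0.2059, 0.2694]
eef_rot: [-3.141, -0.0, 1.447]
wrist_force: [0.5, 0.5, -0.1]
gripper_width: 0.476
grasp_force: 15.0
time: 21.38
eef_pos: [0.5437, -0.2178, 0.2693]
eef_rot: [-3.141, -0.001, 1.448]
wrist_force: [0.6, 0.1, -0.9]
gripper_width: 0.473
grasp_force: 15.0
pose [ 543.7 -217.8  269.3] [-3.1413e+00 -7.0000e-04  1.4477e+00] w 0.473 F [ 0.6  0.1 -0.9] gf 15.0 t 21.38 q7 -0.11
twist 0.10 shift [-1.8  0.4 69.3]
scene [[175.65525689 140.30401405]] 512
0.205 [ 0.401 -0.322 -0.001] [116 115 109]
0.235 [ 0.559 -0.209  0.257] [ 99 113 115]
0.265 [ 0.587 -0.189  0.325] [47 47 47]
top [[441.60216578 186.92444955]] 70
```

```bash

python3 -m inch '[[-1.8,0.4,10,0.1,-0.3],[0,0,20,0,-0.3],[0,0,25,0,-0.3],[0,0,25,0,-0.3],[0,0,20,0,-0.3]]'
python3 -m inch '[[0,0,15,0,-0.3],[0,0,10,0,-0.3],[0,0,0,0,-0.3],[0,0,0,0,-0.3]]'
python3 d.py 543.9 -219.6 134.2 1.446
```

```text
time: 22.1
eef_pos: [0.5431, -0.2206, 0.1668]
eef_rot: [-3.139, -0.001, 1.444]
wrist_force: [-0.0, -0.2, -0.4]
gripper_width: 0.473
grasp_force: 15.0
time: 22.6
eef_pos: [0.5446, -0.221, 0.1449]
eef_rot: [3.14, 0.0, 1.444]
wrist_force: [1.0, -1.1, -0.3]
gripper_width: 0.474
grasp_force: 15.0
pose [ 544.6 -221.   144.9] [3.1404e+00 3.0000e-04 1.4439e+00] w 0.474 F [ 1.  -1.1 -0.3] gf 15.0 t 22.6 q7 -0.2
twist -0.12 shift [ 1.3 -0.9 10.7]
```

```bash

python3 -m inch '[[1,-0.8,6,0,-0.3],[0,0,4.5,0,-0.3],[0,0,0,0,-0.3],[0,0,0,0,-0.3],[0,0,0,0,-0.3]]'
python3 d.py 543.9 -219.6 134.2 1.446
python3 - <<'E'
from h import *
s=snap('scene');C=cloud(s)
P=(C-[.5439,-.2196,0]); c,n=np.cos(.125),np.sin(.125)
x=P[...,0]*c-P[...,1]*n; y=P[...,0]*n+P[...,1]*c; z=C[...,2]
m=(abs(x-.021)<.012)&(abs(y)<.025)&(z>.085)&(z<.165)
print('near plate',m.sum(),'x',np.percentile(x[m]*1e3,[10,50,90]).round(1),'y',np.percentile(y[m]*1e3,[3,50,97]).round(1),'z',np.percentile(z[m]*1e3,[2,50,98]).round(1))
E
```

```text
time: 23.22
eef_pos: [0.5435, -0.2199, 0.1338]
eef_rot: [3.141, 0.0, 1.444]
wrist_force: [0.1, 0.1, -1.7]
gripper_width: 0.475
grasp_force: 15.0
pose [ 543.5 -219.9  133.8] [3.1414 0.     1.4438] w 0.475 F [ 0.1  0.1 -1.7] gf 15.0 t 23.23 q7 -0.21
twist -0.12 shift [ 0.3  0.4 -0.4]
near plate 73 x [11.8 19.4 31.6] y [ 3.7 10.3 12.3] z [101.4 125.1 144.4]
```

```bash
python3 -c "
from station import *
print(sign_off())"
```

```text
the job is handed in; nothing more can be done
None
```

The rod lies level in an empty groove of the rest (near +12 mm), its button on the same side as the others. The cell is held still by its frosted faces in the light path, within about a millimetre of my estimate of the beam axis. I handed the job in at about 23 s, and the hand-in returned no verdict.

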